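Open the latched guard gate of the test bay

TASK

Open the clear guard gate in front of the clamp jig: lift the latch bar by its red ball knob until it clears the catch on the post, swing the gate wide open (about square to its opening) and let the bar back down, leaving the gate standing open. The catch has a hood close above the bar and its height setting is only roughly known, so feel for it and never force the bar against the catch. Leave the small carton, the loose green terminal strip and the hand tester where they are.

Things in the scene. Friction and masses are not known exactly. Their poses are not given: they have to be found in the camera images.
- bay: fixed guard bay on the table: grey base plate 178 (x) x 188 (y) x 10 mm, aluminium posts, clear walls, 155 to 173 mm high; a blue clamp jig with a green terminal strip inside. Origin on the table under the middle of the closed gate; x into the bay, y toward the hinge post (robot's left), z up
- gate_hinge (a point): point on the gate's vertical hinge axis, at table height, at x -6, y +72 mm of the bay
- gate (a joint): angle (rad) of the clear aluminium-framed gate, 140 mm wide, top at 152 mm, about its upright hinge: 0 closed, growing as its latch side swings out toward the robot (clockwise from above), stop at 1.7. Light hinge friction; it stays where it is left. Latched it has about 0.03 rad of play
- latch_bar: steel latch bar on the gate's front, 6 mm thick, 10 mm high, 0.08 to 0.17 kg. Origin on its pivot, z = 135 mm; it runs along its own -y, past the latch post, to the knob. Gravity holds it level on its rest on the gate; its free end lifts by turning about its own -x axis, at most 0.4 rad, with 1 to 2 N at the knob. It falls back when let go
- knob (a point): centre of the red ball knob, 26 mm across, on a short stem on the bar's free end: 158 mm out from the pivot and 24 mm above it (it moves on that arc as the bar lifts), 200 mm from the hinge axis. At z = 159 mm with the bar level (bar top 140 mm). 46 mm beside the catch; free space before and behind, so pinch it from above, one finger before and one behind the bar
- catch (a point): the catch on the latch post as drawn, not as set: dark steel, 12 mm wide, 112 mm from the bar's pivot. The bar lies 4 mm behind its lip and under its hood. This point is on the bar's mid-plane at the drawn height of the lip's top; the hood's underside is 13.5 mm above the lip's top. The catch is clamped in slots: lip and hood really stand up to 10 mm higher or lower
- catch_front (a point): front edge of lip and hood at the drawn height; to come free the bar is lifted above the lip (knob up by 8 to 36 mm, as the catch is set) and drawn forward past this edge. About 4 mm more of knob lift and it meets the hood and the lift goes hard; 3 to 6 N of lift at the knob is safe and the bar slides out along the hood. Over 20 N between bar and catch spoils them
- small_box: small brown carton, 60 x 91 x 45 mm, loose, on the table right of the bay; origin at the middle of its underside
- loose_strip: green terminal strip, 43 x 66 x 34 mm, loose, on the table in front and right of the bay (not the one in the jig); origin at the middle of its underside
- tester: dark hand-held tester lying flat, 104 x 58 x 31 mm, loose, in front and right of the bay; origin at the middle of its underside

How it is judged:
By the outcome, as a careful person would: the job done as asked, in the order asked, and still so for the second after the job is handed in, with the robot touching nothing.
It also fails if it takes over 61 s, if anything falls off the work surface, if the arm or the gripper's body presses on something with over 40 N, if the wrist force passes 120 N, or if a joint passes its speed limit or range.

ROBOT

A 6-joint arm with a two-finger parallel gripper is mounted at the origin on a cart in front of the work surface, level with it; the furniture and walls round the work are solid. World frame = base frame: x ahead of the robot, y to its left, z up, the work surface at z = 0. Lengths are in m, angles in degrees, forces in N, time in s.
With the tool pointing down it reaches from about 0.3 to 0.825 m from the base axis. Payload 5.4 kg.
Tool frame: the origin (TCP) lies between the finger pads; the fingertips stand 19 mm ahead of it and the grasp point (between the pads) is the TCP; z points along the fingers, y is the line along which they close (so a half turn about z gives the same grasp; the last joint's range is limited). The gripper opens to 92 mm and grips with 3 to 60 N. Pads are 20 mm wide; open, the fingers measure 128 mm over their backs; the gripper's body (75 mm by 189 mm) begins 69 mm behind the grasp point.
Start: joints at [-12.038, 9.076, 91.501, -0, 79.423, -12.038], TCP at [0.575, -0, 0.234] pointing down, gripper open.
Joint ranges: [-166.64, 166.64], [-54.1, 131.32], [10.49, 154.53], [-73.88, 253.88], [9.74, 151.15], [-171.62, 171.62]. Speed limits (degrees/s): [147.25, 147.25, 180, 180, 180, 180].

INTERFACE

Orientations are given as [roll, pitch, yaw] about the fixed x, y, z axes, in that order (R = Rz(yaw) Ry(pitch) Rx(roll)).
In Python, from workcell import state, camera, job gives the robot as it stands.
- The arm moves only by the tool play_rows, never from a script. Its argument "commands" is a list of rows, each a list of 3 entries, a list of its own where there are three numbers: the shift along the world's x, y, z in m, then the turn about the world's z in rad, then the gripper command: -1 is shut, 1 is fully open, values between are in proportion. A call has 1 to 20 rows; each row is the pose to reach, as a shift and turn from the pose commanded when the call began; what a row does not reach only later rows make up. A row lasts 1/10 s, in which the tool goes at most 50 mm and 8.59 degrees, less where a joint would pass 70% of its speed; a pose out of reach is approached as far as the arm can. A call with a gripper value outside its range is refused whole. The fingers move at their own pace and stop on an object; "grip_force" is the grip in N (left out, the last holds). Time passes only in rows, so rows that repeat a pose let the fingers close. It gives the time, the measured TCP pose, the force, the opening and the grip force at its end, in the units of the state.
- state(): the state, without advancing time (a new reading comes with each control period).
- camera(name): name is "scene" or "side" or "wrist"; returns a dict with "image" (480x640x3 uint8, red, green, blue), "intrinsics" (3x3 intrinsics, pixels), "rvec" (rotation vector, rad) and "tvec" (3), from world to camera coordinates, as OpenCV has them. Camera axes: x right, y down, z forward; pixel columns grow to the right and rows downward; lengths in m; the calibration is good to about 2 mm. A picture is of the moment at which its call begins. There is no depth.
- job.sign_off(): hands the job in; it is judged then, once.
The state is a dict: "clock": time; "joint_pos": joint angles; "qd": joint speeds; "joint_efforts": joint torques, N m; "tcp_pos": TCP position; "tool_rot": TCP orientation; "contact_force": force on the tool from outside, world axes, zero at the start; "wrist_torque": the same for the moment, N m; "opening": finger opening in m; "gripper_force": force on a finger pad.
Only numpy, scipy, OpenCV 4.12 (cv2) and the standard library are available. Lean on these libraries where they do the work, as an engineer would, in place of code of your own. Each camera call takes 0.05 s, during which the arm holds its last target. There are 200 camera calls.

## Working session

There is one attempt and no reset: what is moved stays moved. The work goes in short steps, Python scripts to look and compute and a tool call to move; the robot and the scene stay as the last step left them, time stands still between calls to the robot, and variables do not carry over. Pictures are saved under pics/ and viewed, at most 10 in all, crops included, and the job is handed in when it is done.

Besides the shell and the picture viewer there is one more tool, called after ">>>" by a JSON object that holds its "method" and its "body". play_rows: Moves the arm, as the interface text tells. Its arguments: {"type":"object","properties":{"commands":{"type":"array"},"grip_force":{"type":"number"}},"required":["commands"]}

```bash
mkdir -p pics
cat > h.py <<'E'
import numpy as np,cv2
from workcell import state,camera,job
def red(c):
    h=cv2.cvtColor(c['image'],cv2.COLOR_RGB2HSV)
    m=(((h[...,0]<8)|(h[...,0]>172))&(h[...,1]>150)&(h[...,2]>70)).astype(np.uint8)
    n,l,s,ce=cv2.connectedComponentsWithStats(m)
    return [(s[i].tolist(),ce[i].round(1).tolist()) for i in range(1,n) if s[i][4]>30]
def ray(c,uv):
    R=cv2.Rodrigues(np.array(c['rvec'],float))[0];t=np.array(c['tvec'],float).ravel()
    d=R.T@np.linalg.inv(np.array(c['intrinsics']))@[uv[0],uv[1],1]
    return -R.T@t,d/np.linalg.norm(d)
def tri(rs):
    A=0;b=0
    for o,d in rs:
        P=np.eye(3)-np.outer(d,d);A=A+P;b=b+P@o
    return np.linalg.solve(A,b)
def onz(r,z): return r[0]+r[1]*(z-r[0][2])/r[1][2]
E
python3 - <<'E'
from h import *
for n in ['scene','side','wrist']:
    c=camera(n);cv2.imwrite(f'pics/{n}0.png',c['image'][...,::-1]);print(n,red(c),ray(c,(320,240)))
print(state())
E
```

```text
scene [([359, 207, 16, 16, 188], [366.7, 214.1])] (array([ 0.16519459, -0.35689881,  0.70651012]), array([ 0.55447388,  0.41033626, -0.72400475]))
side [([186, 52, 5, 20, 41], [188.0, 61.0]), ([283, 181, 13, 14, 133], [289.0, 187.9]), ([274, 259, 7, 12, 56], [277.3, 264.8])] (array([0.65942205, 0.62149049, 0.66756265]), array([-0.04658352, -0.73322843, -0.67838488]))
wrist [([493, 150, 6, 10, 34], [495.3, 154.4])] (array([0.5748454 , 0.08171228, 0.38270476]), array([-0.00128857, -0.28944855, -0.95719271]))
{'clock': 0.15, 'joint_pos': array([-1.20385504e+01,  9.10632436e+00,  9.15541192e+01, -1.61016288e-03,
        7.94235126e+01, -1.20373176e+01]), 'qd': array([ 0.02634976, -0.09517103, -0.14571731, -0.0740444 , -0.03612285,
       -0.02556008]), 'joint_efforts': array([ 3.99315013e-04, -3.85916662e+01, -3.22434962e+01,  7.02334754e-02,
        3.51220253e-02, -9.48688057e-05]), 'tcp_pos': array([5.74545984e-01, 6.00224091e-05, 2.32838721e-01]), 'tool_rot': array([-1.79917560e+02, -1.59613619e-02,  8.99990525e+01]), 'contact_force': array([ 0.06948252, -0.74125258, -0.8556777 ]), 'wrist_torque': array([ 0.0061159 , -0.01747531,  0.02515674]), 'gripper_force': 0.0, 'opening': 0.0918165799080258}
```

View pics/scene0.png

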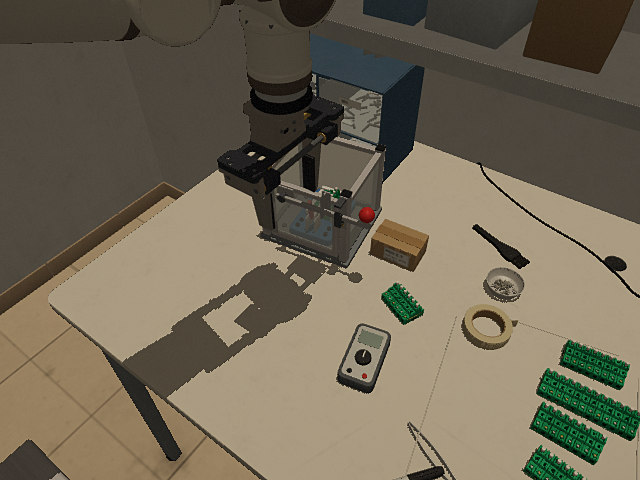

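View pics/side0.png

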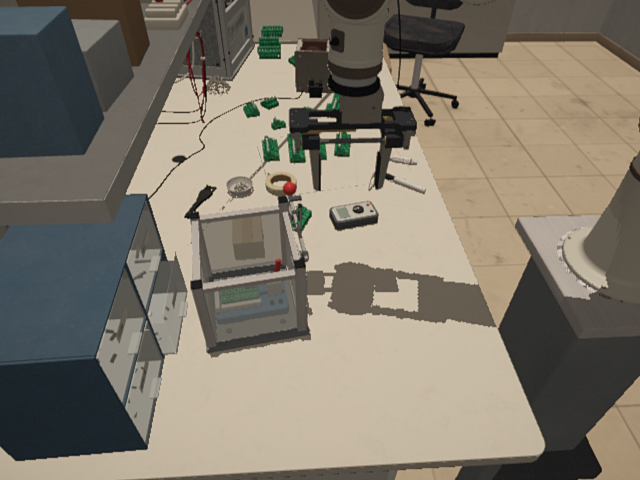

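The knob is at (367,214) in the scene view and (289,188) in the side view. The carton, strip and tester are at (400,245), (402,302) and (364,358) in the scene view. Next I'll triangulate the knob and zoom in for the bar direction.

Run:
```python
from h import *
s=camera('scene');d=camera('side')
a,b=ray(s,(366.7,214.6)),ray(d,(289.4,188))
p=tri([a,b]);print(p,onz(a,.159),onz(b,.159))
c1=cv2.resize(s['image'][140:280,220:430],None,fx=3.8,fy=3.8,interpolation=cv2.INTER_CUBIC)[:530]
c2=cv2.resize(d['image'][170:360,180:340],None,fx=3.1,fy=3.1,interpolation=cv2.INTER_CUBIC)
cv2.imwrite('pics/c1.png',c1[:,:,::-1]);cv2.imwrite('pics/c2.png',c2[:,:,::-1]);print(c1.shape,c2.shape)
```

```text
[ 0.67373663 -0.074844    0.15893104] [ 0.6727369  -0.07480798  0.159     ] [ 0.67431947 -0.07555824  0.159     ]
(530, 798, 3) (589, 496, 3)
```

View pics/c1.png

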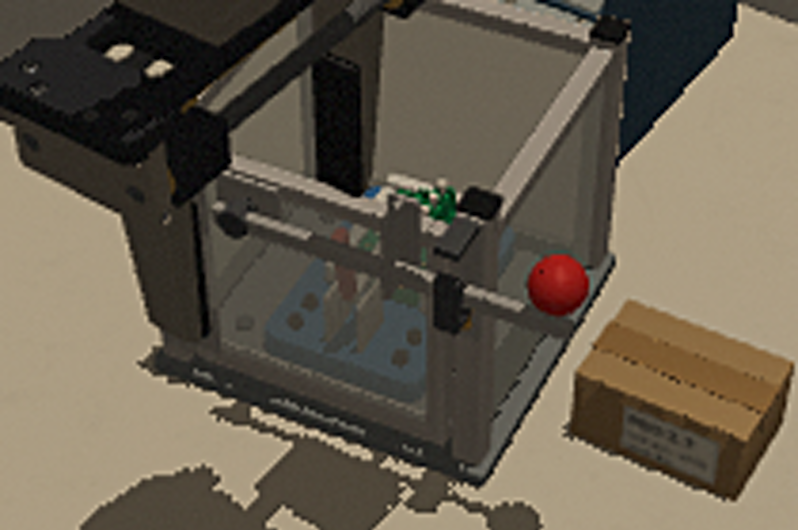

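View pics/c2.png

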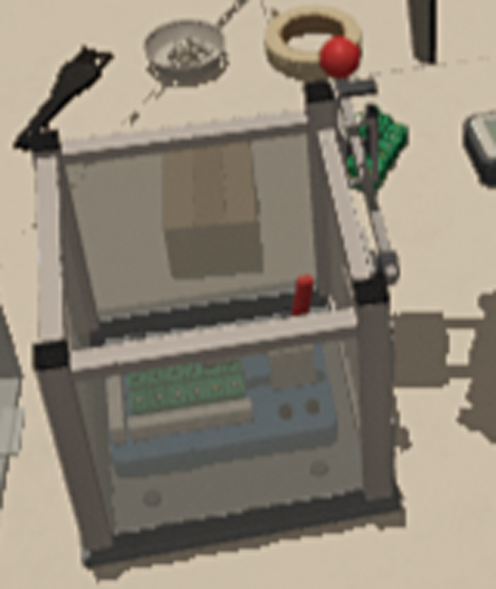

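Crops: pivot boss at crop (232,222), which is scene (281,198.4), and crop (390,265), which is side (305.8,255.5). Base plate right corners are at crop1 (485,482) and (614,260). These give the yaw.

Run:
```python
from h import *
s=camera('scene');d=camera('side')
a,b=ray(s,(220+232/3.8,140+222/3.8)),ray(d,(180+390/3.1,170+265/3.1))
p=tri([a,b]);print('pivot',p,onz(a,.135),onz(b,.135))
k=np.array([.6735,-.075]);v=p[:2]-k;print(np.linalg.norm(v),np.degrees(np.arctan2(-v[0],v[1])))
f=lambda u,v,z=.005:onz(ray(s,(220+u/3.8,140+v/3.8)),z)
g=lambda u,v,z=.005:onz(ray(d,(180+u/3.1,170+v/3.1)),z)
for P,Q in [(f(485,482),f(614,260)),(g(95,565),g(395,508)),(f(485,482),f(150,365))]:
    w=Q-P;print(P,Q,np.linalg.norm(w),np.degrees(np.arctan2(w[1],w[0])))
s=[]
```

```text
pivot [0.64770016 0.08164722 0.13293026] [0.64469157 0.08017849 0.135     ] [0.64864623 0.08286588 0.135     ]
0.15875762421259212 9.352667183410889
[ 0.67625396 -0.04111613  0.005     ] [ 0.84886638 -0.01074667  0.005     ] 0.17526366636526863 9.978505770492077
[0.81395993 0.17612391 0.005     ] [0.64943222 0.14721679 0.005     ] 0.16704786295959745 -170.03497512073216
[ 0.67625396 -0.04111613  0.005     ] [0.64259055 0.14440642 0.005     ] 0.1885519680631848 100.28452675443314
```

Knob is at (0.6735, -0.075, 0.159) and bay yaw is about 9.8°. From these I derive the hinge at about (0.658, 0.124). Moving above the knob.

>>> {"method": "play_rows", "body": {"commands": [[[0.03,-0.025,0],0.06,0.4],[[0.06,-0.05,0],0.12,0.4],[[0.085,-0.065,0],0.171,0.4],[[0.0985,-0.075,0],0.171,0.4],[[0.0985,-0.075,0],0.171,0.4],[[0.0985,-0.075,0],0.171,0.4],[[0.0985,-0.075,0],0.171,0.4]]}}

```text
clock: 1.05
tcp_pos: [0.6729, -0.0743, 0.2336]
tool_rot: [-180.0, -0.0, 99.8]
contact_force: [-0.8, -1.0, -0.6]
opening: 0.0642
gripper_force: 0.0
```

Run:
```python
from h import *
c=camera('wrist');r=red(c);print(r)
for x in r: print(onz(ray(c,x[1]),.159))
for n in ('scene','side'):print(n,red(camera(n)))
cv2.imwrite('pics/w1.png',c['image'][...,::-1]);s=state();print(s['tcp_pos'],s['tool_rot'],s['contact_force'])
```

```text
[([382, 45, 15, 16, 167], [389.7, 51.1]), ([306, 243, 35, 35, 709], [322.6, 260.2]), ([129, 289, 8, 6, 37], [132.2, 291.4])]
[0.68919759 0.04848887 0.159     ]
[ 0.67458241 -0.07331593  0.159     ]
[ 0.55965912 -0.11458923  0.159     ]
scene [([360, 207, 15, 15, 129], [366.7, 214.3])]
side [([186, 51, 4, 21, 37], [187.9, 60.5]), ([283, 182, 13, 13, 121], [289.1, 188.2]), ([274, 259, 7, 12, 59], [277.2, 264.7])]
[ 0.67306031 -0.0743556   0.23391071] [1.79994545e+02 1.12200481e-03 9.98346681e+01] [-0.69036318  0.01477032 -0.29825813]
```

View pics/w1.png

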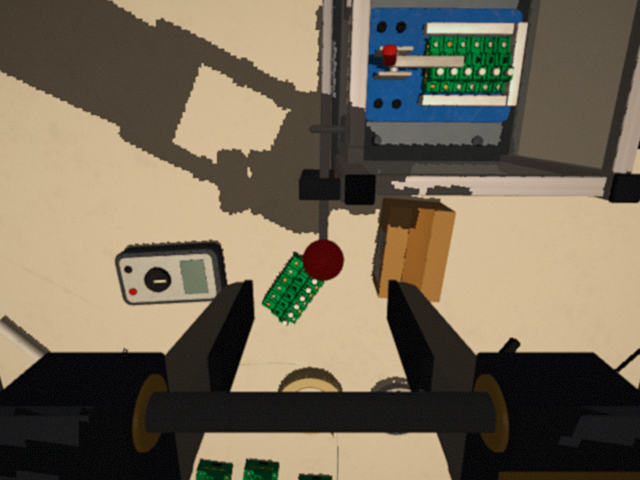

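The knob is at (323,260), midway between the fingers, and the bay sits square in the view. Descending and pinching.

>>> {"method": "play_rows", "body": {"commands": [[[0.001,0.001,-0.025],0,0.4],[[0.001,0.001,-0.05],0,0.4],[[0.001,0.001,-0.068],0,0.4],[[0.001,0.001,-0.075],0,0.4],[[0.001,0.001,-0.075],0,0.4],[[0.001,0.001,-0.075],0,-0.2],[[0.001,0.001,-0.075],0,-0.4],[[0.001,0.001,-0.075],0,-0.5],[[0.001,0.001,-0.075],0,-0.6],[[0.001,0.001,-0.075],0,-0.7],[[0.001,0.001,-0.075],0,-0.7],[[0.001,0.001,-0.075],0,-0.7]], "grip_force": 12}}

```text
clock: 2.4
tcp_pos: [0.6746, -0.0741, 0.1589]
tool_rot: [180.0, 0.0, 99.8]
contact_force: [-0.6, -0.6, 1.8]
opening: 0.0248
gripper_force: 12.0
```

>>> {"method": "play_rows", "body": {"commands": [[[0,0,0.002],0,-0.7],[[0,0.0005,0.004],0,-0.7],[[0,0.001,0.006],0,-0.7],[[0,0.001,0.006],0,-0.7],[[0,0.001,0.006],0,-0.7]]}}

```text
clock: 2.9
tcp_pos: [0.6746, -0.0731, 0.1647]
tool_rot: [180.0, 0.0, 99.8]
contact_force: [0.5, -1.5, -0.7]
opening: 0.0249
gripper_force: 12.0
```

Run:
```python
from h import *
for i in range(2):
    camera('side');s=state();print(s['tcp_pos'],s['contact_force'],s['wrist_torque'])
```

```text
[ 0.67455466 -0.07310351  0.16466259] [ 0.13135365  0.26021803 -0.96256683] [-0.10654292 -0.03187318  0.02901494]
[ 0.67452428 -0.07310984  0.1645968 ] [ 1.23985662 -1.00079703 -0.38506107] [-0.18455442 -0.08201409 -0.00961349]
```

>>> {"method": "play_rows", "body": {"commands": [[[0,0.0004,0.002],0,-0.7],[[0,0.0008,0.004],0,-0.7],[[0,0.0008,0.004],0,-0.7]]}}

```text
clock: 3.3
tcp_pos: [0.6746, -0.0722, 0.169]
tool_rot: [180.0, 0.0, 99.8]
contact_force: [0.2, -1.5, -0.9]
opening: 0.025
gripper_force: 12.0
```

>>> {"method": "play_rows", "body": {"commands": [[[0,0.0002,0.001],0,-0.7],[[0,0.0004,0.002],0,-0.7],[[0,0.0004,0.002],0,-0.7]]}}

```text
clock: 3.6
tcp_pos: [0.6745, -0.0718, 0.1708]
tool_rot: [180.0, 0.0, 99.8]
contact_force: [0.5, -1.8, 0.5]
opening: 0.025
gripper_force: 12.0
```

>>> {"method": "play_rows", "body": {"commands": [[[0,0.0003,0.001],0,-0.7],[[0,0.0005,0.002],0,-0.7],[[0,0.0005,0.002],0,-0.7]]}}

```text
clock: 3.9
tcp_pos: [0.6745, -0.0713, 0.1728]
tool_rot: [180.0, 0.0, 99.8]
contact_force: [0.2, -1.8, -0.2]
opening: 0.025
gripper_force: 12.0
```

>>> {"method": "play_rows", "body": {"commands": [[[0,0.0003,0.001],0,-0.7],[[0,0.0005,0.002],0,-0.7],[[0,0.0005,0.002],0,-0.7]]}}

```text
clock: 4.2
tcp_pos: [0.6746, -0.0708, 0.1748]
tool_rot: [180.0, 0.0, 99.8]
contact_force: [-0.4, 0.3, -0.3]
opening: 0.0246
gripper_force: 12.0
```

Run:
```python
from h import *
s=camera('scene');d=camera('side')
r1,r2=red(s),red(d);print(r1,r2)
c1=cv2.resize(s['image'][170:260,270:400],None,fx=4,fy=4,interpolation=cv2.INTER_CUBIC)
c2=cv2.resize(d['image'][170:290,270:330],None,fx=3,fy=3,interpolation=cv2.INTER_CUBIC)
c=np.zeros((360,700,3),np.uint8);c[:,:520]=c1;c[:,520:]=c2
cv2.imwrite('pics/l1.png',c[...,::-1])
for i in range(2):
    camera('side');print(state()['contact_force'])
```

```text
[([369, 201, 5, 13, 34], [370.8, 207.0])] [([186, 51, 5, 21, 40], [188.0, 60.6]), ([283, 177, 13, 12, 131], [289.0, 182.3]), ([274, 259, 7, 12, 60], [277.3, 264.8])]
[ 0.4071419  -0.77352649 -0.63758979]
[-0.12362918 -1.92005351 -0.05960709]
```

View pics/l1.png

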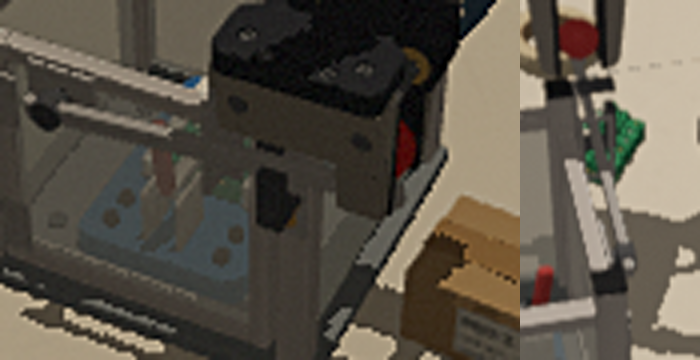

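The knob is rising with the fingers: side row 188 to 182, and the bar is visibly tilted. I'll keep feeling upward.

>>> {"method": "play_rows", "body": {"commands": [[[0,0.0003,0.001],0,-0.7],[[0,0.0006,0.002],0,-0.7],[[0,0.0006,0.002],0,-0.7]]}}

```text
clock: 4.7
tcp_pos: [0.6745, -0.0702, 0.1768]
tool_rot: [180.0, 0.0, 99.8]
contact_force: [-0.3, -1.4, -1.1]
opening: 0.0249
gripper_force: 12.0
```

>>> {"method": "play_rows", "body": {"commands": [[[0,0.0003,0.001],0,-0.7],[[0,0.0006,0.002],0,-0.7],[[0,0.0006,0.002],0,-0.7]]}}

```text
clock: 5.0
tcp_pos: [0.6746, -0.0696, 0.1789]
tool_rot: [180.0, 0.0, 99.8]
contact_force: [-0.1, -2.2, -0.2]
opening: 0.025
gripper_force: 12.0
```

>>> {"method": "play_rows", "body": {"commands": [[[0,0.0003,0.001],0,-0.7],[[0,0.0006,0.002],0,-0.7],[[0,0.0006,0.002],0,-0.7]]}}

```text
clock: 5.3
tcp_pos: [0.6746, -0.069, 0.1809]
tool_rot: [180.0, 0.0, 99.8]
contact_force: [1.0, -1.8, -0.2]
opening: 0.0251
gripper_force: 12.0
```

>>> {"method": "play_rows", "body": {"commands": [[[0,0.0002,0.001],0,-0.7],[[0,0.0004,0.002],0,-0.7],[[0,0.0004,0.002],0,-0.7]]}}

```text
clock: 5.6
tcp_pos: [0.6745, -0.0684, 0.1827]
tool_rot: [180.0, -0.0, 99.8]
contact_force: [0.3, -1.6, -0.0]
opening: 0.0247
gripper_force: 12.0
```

>>> {"method": "play_rows", "body": {"commands": [[[0,0.0003,0.001],0,-0.7],[[0,0.0005,0.002],0,-0.7],[[0,0.0005,0.002],0,-0.7]]}}

```text
clock: 5.9
tcp_pos: [0.6745, -0.0678, 0.1847]
tool_rot: [-180.0, -0.0, 99.8]
contact_force: [-0.0, -1.1, -0.9]
opening: 0.0248
gripper_force: 12.0
```

>>> {"method": "play_rows", "body": {"commands": [[[0,0.0003,0.001],0,-0.7],[[0,0.0006,0.002],0,-0.7],[[0,0.0006,0.002],0,-0.7]]}}

```text
clock: 6.2
tcp_pos: [0.6744, -0.0672, 0.1866]
tool_rot: [-180.0, -0.0, 99.8]
contact_force: [-0.3, -0.2, -1.4]
opening: 0.025
gripper_force: 12.0
```

>>> {"method": "play_rows", "body": {"commands": [[[0,0.0003,0.001],0,-0.7],[[0,0.0006,0.002],0,-0.7],[[0,0.0006,0.002],0,-0.7]]}}

```text
clock: 6.5
tcp_pos: [0.6744, -0.0665, 0.1886]
tool_rot: [-180.0, -0.0, 99.8]
contact_force: [0.4, 0.7, -1.2]
opening: 0.0244
gripper_force: 12.0
```

>>> {"method": "play_rows", "body": {"commands": [[[0,0.0003,0.001],0,-0.7],[[0,0.0006,0.002],0,-0.7],[[0,0.0006,0.002],0,-0.7]]}}

```text
clock: 6.8
tcp_pos: [0.6744, -0.0659, 0.1906]
tool_rot: [-180.0, -0.0, 99.8]
contact_force: [-0.7, 2.7, -1.5]
opening: 0.0245
gripper_force: 12.0
```

Run:
```python
from h import *
d=camera('side');print(red(d))
s=camera('scene')
c1=cv2.resize(s['image'][170:260,270:400],None,fx=4,fy=4,interpolation=cv2.INTER_CUBIC)
c2=cv2.resize(d['image'][160:280,260:340],None,fx=3,fy=3,interpolation=cv2.INTER_CUBIC)
c=np.zeros((360,760,3),np.uint8);c[:,:520]=c1;c[:,520:]=c2
cv2.imwrite('pics/l2.png',c[...,::-1])
R=cv2.Rodrigues(d['rvec'])[0]
for p in ([.6746,-.0731,.159],[.6744,-.0659,.1906]):
    print(cv2.projectPoints(np.array([p]),d['rvec'],d['tvec'],d['intrinsics'],None)[0].ravel())
F=[]
for i in range(4):
    camera('side');x=state();F.append(x['contact_force'])
print(np.mean(F,0),x['wrist_torque'],x['tcp_pos'])
```

```text
[([186, 51, 5, 21, 41], [188.1, 60.8]), ([283, 171, 13, 13, 130], [288.8, 177.0]), ([274, 259, 7, 12, 58], [277.3, 264.7])]
[289.25763648 188.77571644]
[288.75471753 177.10510352]
[-0.13606995  2.92020336 -1.93243109] [0.50442759 0.03838732 0.01404486] [ 0.67442747 -0.06599443  0.19041727]
```

View pics/l2.png

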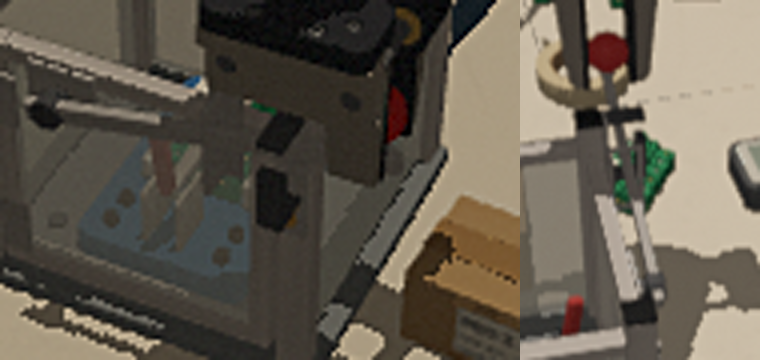

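>>> {"method": "play_rows", "body": {"commands": [[[-0.0003,0.0008,0.0005],0,-0.7],[[-0.0006,0.0014,0.001],0,-0.7],[[-0.0006,0.0014,0.001],0,-0.7]]}}

```text
clock: 7.4
tcp_pos: [0.674, -0.0653, 0.192]
tool_rot: [180.0, 0.1, 99.8]
contact_force: [0.2, -0.1, -0.8]
opening: 0.0248
gripper_force: 12.0
```

```bash
cat > f.py <<'E'
from h import *
F=[]
for i in range(4):
    camera('side');x=state();F.append(x['contact_force'])
print(np.mean(F,0).round(2),x['wrist_torque'].round(2),x['tcp_pos'].round(4),x['clock'])
E
python3 f.py
```

```text
[ 0.2   0.05 -1.03] [-0.04 -0.   -0.04] [ 0.6741 -0.0654  0.1919] 7.6
```

>>> {"method": "play_rows", "body": {"commands": [[[-0.0001,0.0004,0.001],0,-0.7],[[-0.0001,0.0008,0.002],0,-0.7],[[-0.0001,0.0008,0.002],0,-0.7],[[-0.0001,0.0008,0.002],0,-0.7]]}}

```text
clock: 8.0
tcp_pos: [0.6739, -0.0645, 0.1939]
tool_rot: [180.0, 0.0, 99.8]
contact_force: [-0.4, -2.6, -0.3]
opening: 0.0246
gripper_force: 12.0
```

```bash
python3 f.py
```

```text
[-0.03 -2.31  0.2 ] [-0.55 -0.06 -0.  ] [ 0.6739 -0.0645  0.1938] 8.2
```

>>> {"method": "play_rows", "body": {"commands": [[[-0.0001,0.0,0.001],0,-0.7],[[-0.0001,0.0,0.001],0,-0.7],[[-0.0001,0.0,0.001],0,-0.7]]}}

```text
clock: 8.5
tcp_pos: [0.6737, -0.0643, 0.1944]
tool_rot: [180.0, 0.0, 99.8]
contact_force: [1.4, -4.0, -2.5]
opening: 0.0248
gripper_force: 12.0
```

```bash
python3 f.py
```

```text
[ 1.67 -3.62 -2.71] [-0.68 -0.32  0.  ] [ 0.6737 -0.0643  0.1944] 8.7
```

Lift went hard: z lagged and Fz jumped to about -2.7 N at roughly 35.5 mm, so this is the hood. I'll back off about 1.5 mm into the window and draw forward gently.

>>> {"method": "play_rows", "body": {"commands": [[[0,-0.0008,-0.001],0,-0.7],[[0,-0.001,-0.0015],0,-0.7],[[-0.002,-0.0013,-0.0015],0,-0.7],[[-0.004,-0.0017,-0.0015],0,-0.7],[[-0.005,-0.0018,-0.0015],0,-0.7],[[-0.005,-0.0018,-0.0015],0,-0.7]]}}

```text
clock: 9.3
tcp_pos: [0.6684, -0.0655, 0.193]
tool_rot: [-180.0, -0.0, 99.8]
contact_force: [0.8, 1.3, -1.3]
opening: 0.0246
gripper_force: 12.0
```

```bash
python3 f.py
```

```text
[ 0.89  0.86 -1.08] [ 0.2  -0.15 -0.16] [ 0.6685 -0.0655  0.1929] 9.5
```

>>> {"method": "play_rows", "body": {"commands": [[[-0.001,-0.0002,0],-0.01,-0.7],[[-0.002,-0.0003,0],-0.02,-0.7],[[-0.003,-0.0004,0],-0.03,-0.7],[[-0.004,-0.0005,0],-0.04,-0.7],[[-0.004,-0.0005,0],-0.045,-0.7]]}}

```text
clock: 10.0
tcp_pos: [0.6642, -0.0659, 0.1928]
tool_rot: [-179.9, -0.1, 97.2]
contact_force: [0.3, 4.8, -1.8]
opening: 0.0247
gripper_force: 12.0
```

```bash
python3 f.py
```

```text
[-0.83  4.56 -2.48] [0.79 0.1  0.06] [ 0.6644 -0.0659  0.1927] 10.2
```

>>> {"method": "play_rows", "body": {"commands": [[[-0.0005,0.001,0],-0.005,-0.7],[[-0.002,0.001,0],-0.01,-0.7],[[-0.0035,0.001,0],-0.02,-0.7],[[-0.005,0.001,0],-0.025,-0.7],[[-0.005,0.001,0],-0.025,-0.7]]}}

```text
clock: 10.7
tcp_pos: [0.6596, -0.0658, 0.1933]
tool_rot: [180.0, 0.0, 95.8]
contact_force: [-1.2, 1.3, -1.6]
opening: 0.0249
gripper_force: 12.0
```

```bash
python3 f.py
```

```text
[-0.49  0.56 -1.25] [0.22 0.1  0.09] [ 0.6598 -0.0657  0.1933] 10.9
```

>>> {"method": "play_rows", "body": {"commands": [[[-0.004,0,0],-0.02,-0.7],[[-0.008,0,0],-0.04,-0.7],[[-0.016,0.0006,0],-0.085,-0.7],[[-0.0245,0.0014,0],-0.128,-0.7],[[-0.0343,0.003,0],-0.181,-0.7],[[-0.044,0.005,0],-0.233,-0.7],[[-0.0505,0.0065,0],-0.268,-0.7],[[-0.0505,0.0065,0],-0.268,-0.7],[[-0.0505,0.0065,0],-0.268,-0.7]]}}

```text
clock: 11.8
tcp_pos: [0.6093, -0.0599, 0.1937]
tool_rot: [179.9, 0.1, 80.4]
contact_force: [-1.1, -3.0, 0.5]
opening: 0.0248
gripper_force: 12.0
```

```bash
python3 f.py
python3 - <<'E'
from h import *
print(red(camera('side')))
H=np.array([.6584,.1243]);p=state()['tcp_pos'];v=p[:2]-H;r=np.hypot(*v);a0=np.degrees(np.arctan2(v[0],-v[1]));print(r,a0)
for a in np.linspace(a0,-86,19)[1:]:
    print((r*np.array([np.sin(np.radians(a)),-np.cos(np.radians(a))])-v).round(4),round(np.radians(a-a0),3))
E
```

```text
[-1.92 -4.56  1.45] [-0.88  0.28  0.08] [ 0.6095 -0.06    0.1935] 12.0
[([186, 51, 4, 21, 38], [187.9, 60.4]), ([318, 171, 13, 13, 129], [324.1, 176.7]), ([274, 259, 7, 12, 55], [277.2, 264.9])]
0.19062154666451472 -14.873871904568983
[-0.0126  0.0038] -0.069
[-0.0249  0.0085] -0.138
[-0.0368  0.014 ] -0.207
[-0.0483  0.0203] -0.276
[-0.0594  0.0274] -0.345
[-0.0699  0.0352] -0.414
[-0.0799  0.0438] -0.483
[-0.0893  0.053 ] -0.552
[-0.098   0.0628] -0.621
[-0.106   0.0732] -0.69
[-0.1133  0.0842] -0.759
[-0.1198  0.0956] -0.828
[-0.1255  0.1074] -0.897
[-0.1304  0.1196] -0.966
[-0.1344  0.1322] -1.034
[-0.1376  0.1449] -1.103
[-0.1399  0.1579] -1.172
[-0.1412  0.1709] -1.241
```

Bar is clear of the catch and the gate is at about 19°. Continuing the swing with about 1 mm more radius.

>>> {"method": "play_rows", "body": {"commands": [[[-0.007,0.001,0],-0.035,-0.7],[[-0.013,0.0029,0],-0.069,-0.7],[[-0.0253,0.0076,0],-0.138,-0.7],[[-0.0373,0.0131,0],-0.207,-0.7],[[-0.0488,0.0194,0],-0.276,-0.7],[[-0.06,0.0266,0],-0.345,-0.7],[[-0.0705,0.0344,0],-0.414,-0.7],[[-0.0806,0.043,0],-0.483,-0.7],[[-0.09,0.0523,0],-0.552,-0.7],[[-0.0945,0.0571,0],-0.586,-0.7],[[-0.0945,0.0571,0],-0.586,-0.7],[[-0.0945,0.0571,0],-0.586,-0.7]]}}

```text
clock: 13.25
tcp_pos: [0.5133, -0.0025, 0.1929]
tool_rot: [-179.9, 0.2, 46.9]
contact_force: [-6.2, -5.8, 2.3]
opening: 0.0251
gripper_force: 12.0
```

```bash
python3 f.py
python3 - <<'E'
from h import *
print(red(camera('side')))
H=np.array([.6584,.1243]);p=state()['tcp_pos'];v=p[:2]-H;r=np.hypot(*v);a0=np.degrees(np.arctan2(v[0],-v[1]));print(r,a0)
for a in np.linspace(a0,-87,12)[1:]:
    print((r*np.array([np.sin(np.radians(a)),-np.cos(np.radians(a))])-v).round(4),round(np.radians(a-a0),3))
E
```

```text
[-7.07 -6.09  3.14] [-1.01  1.19  0.08] [ 0.5134 -0.0026  0.1929] 13.45
[([186, 52, 5, 20, 43], [188.1, 61.2]), ([375, 189, 11, 13, 115], [379.9, 194.4]), ([274, 259, 7, 12, 55], [277.2, 264.9])]
0.19272656489836698 -48.81201556556348
[-0.0074  0.009 ] -0.061
[-0.0143  0.0185] -0.121
[-0.0206  0.0283] -0.182
[-0.0262  0.0385] -0.242
[-0.0313  0.0491] -0.303
[-0.0357  0.0599] -0.364
[-0.0394  0.0709] -0.424
[-0.0424  0.0822] -0.485
[-0.0448  0.0936] -0.545
[-0.0465  0.1052] -0.606
[-0.0474  0.1168] -0.667
```

>>> {"method": "play_rows", "body": {"commands": [[[-0.001,-0.001,0],0,-0.7],[[-0.0018,-0.0016,0],0,-0.7],[[-0.0018,-0.0016,0],0,-0.7]]}}

```text
clock: 13.8
tcp_pos: [0.5132, -0.0028, 0.193]
tool_rot: [-180.0, -0.1, 46.9]
contact_force: [1.3, 1.0, -0.6]
opening: 0.0251
gripper_force: 12.0
```

```bash
python3 f.py
python3 - <<'E'
from h import *
H=np.array([.6544,.1243]);p=state()['tcp_pos'];v=p[:2]-H;r=np.hypot(*v);a0=np.degrees(np.arctan2(v[0],-v[1]));print(r,a0)
for a in np.linspace(a0,-87,12)[1:]:
    print((r*np.array([np.sin(np.radians(a)),-np.cos(np.radians(a))])-v).round(4),round(np.radians(a-a0),3))
E
```

```text
[ 1.34  1.43 -2.24] [ 0.29 -0.17  0.02] [ 0.5132 -0.0029  0.193 ] 14.0
0.19004078003424418 -47.99582336966947
[-0.0076  0.009 ] -0.062
[-0.0146  0.0184] -0.124
[-0.021   0.0283] -0.186
[-0.0269  0.0385] -0.248
[-0.032  0.049] -0.309
[-0.0365  0.0599] -0.371
[-0.0403  0.071 ] -0.433
[-0.0435  0.0824] -0.495
[-0.0459  0.0939] -0.557
[-0.0476  0.1055] -0.619
[-0.0486  0.1172] -0.681
```

>>> {"method": "play_rows", "body": {"commands": [[[-0.004,0.0045,0],-0.031,-0.7],[[-0.0076,0.009,0],-0.062,-0.7],[[-0.0146,0.0184,0],-0.124,-0.7],[[-0.021,0.0283,0],-0.186,-0.7],[[-0.0269,0.0385,0],-0.248,-0.7],[[-0.032,0.049,0],-0.309,-0.7],[[-0.0343,0.0545,0],-0.34,-0.7],[[-0.0343,0.0545,0],-0.34,-0.7]]}}

```text
clock: 14.8
tcp_pos: [0.4786, 0.0518, 0.1932]
tool_rot: [-180.0, -0.0, 27.4]
contact_force: [0.9, 1.1, -1.7]
opening: 0.0251
gripper_force: 12.0
```

```bash
python3 f.py
python3 - <<'E'
from h import *
H=np.array([.6544,.1243]);p=state()['tcp_pos'];v=p[:2]-H;r=np.hypot(*v);a0=np.degrees(np.arctan2(v[0],-v[1]));print(r,a0)
for a in np.linspace(a0,-87,7)[1:]:
    print((r*np.array([np.sin(np.radians(a)),-np.cos(np.radians(a))])-v).round(4),round(np.radians(a-a0),3))
E
```

```text
[ 1.53  0.93 -1.54] [ 0.21 -0.15  0.04] [0.4789 0.0509 0.1932] 15.0
0.19019754273853692 -67.30413573704931
[-0.0039  0.0102] -0.057
[-0.0072  0.0205] -0.115
[-0.01    0.0311] -0.172
[-0.0121  0.0418] -0.229
[-0.0136  0.0526] -0.286
[-0.0145  0.0634] -0.344
```

>>> {"method": "play_rows", "body": {"commands": [[[-0.002,0.005,0],-0.028,-0.7],[[-0.0039,0.0102,0],-0.057,-0.7],[[-0.0072,0.0205,0],-0.115,-0.7],[[-0.01,0.0311,0],-0.172,-0.7],[[-0.0121,0.0418,0],-0.229,-0.7],[[-0.0136,0.0526,0],-0.286,-0.7],[[-0.0142,0.058,0],-0.315,-0.7],[[-0.0145,0.0634,0],-0.344,-0.7],[[-0.0145,0.0634,0],-0.344,-0.7],[[-0.0145,0.0634,0],-0.344,-0.7]]}}

```text
clock: 16.0
tcp_pos: [0.4641, 0.1142, 0.1931]
tool_rot: [180.0, 0.0, 7.7]
contact_force: [0.1, 0.6, -0.5]
opening: 0.0248
gripper_force: 12.0
```

```bash
python3 f.py
```

```text
[-0.29  0.23 -1.19] [0.16 0.12 0.08] [0.4641 0.1141 0.1931] 16.2
```

>>> {"method": "play_rows", "body": {"commands": [[[-0.0016,-0.0001,-0.004],0,-0.7],[[-0.003,-0.0002,-0.008],0,-0.7],[[-0.0043,-0.0002,-0.012],0,-0.7],[[-0.0054,-0.0003,-0.016],0,-0.7],[[-0.0065,-0.0003,-0.02],0,-0.7],[[-0.0074,-0.0004,-0.024],0,-0.7],[[-0.0081,-0.0004,-0.0275],0,-0.7],[[-0.0086,-0.0005,-0.031],0,-0.7],[[-0.0088,-0.0005,-0.032],0,-0.7],[[-0.0088,-0.0005,-0.032],0,-0.7]]}}

```text
clock: 17.2
tcp_pos: [0.4552, 0.1139, 0.161]
tool_rot: [180.0, 0.0, 7.7]
contact_force: [0.3, -0.3, -0.4]
opening: 0.0248
gripper_force: 12.0
```

```bash
python3 f.py
```

```text
[ 0.37  0.17 -0.79] [ 0.03 -0.03 -0.01] [0.4553 0.114  0.1612] 17.4
```

>>> {"method": "play_rows", "body": {"commands": [[[-0.0002,0,-0.001],0,-0.7],[[-0.0003,0,-0.002],0,-0.7],[[-0.0003,0,-0.002],0,-0.4],[[-0.0003,0,-0.002],0,-0.2],[[-0.0003,0,-0.002],0,0],[[-0.0003,0,-0.002],0,0.2],[[-0.0003,0,-0.002],0,0.4],[[-0.0003,0,-0.002],0,0.4],[[-0.0003,0,-0.002],0,0.4],[[-0.0003,0,0.01],0,0.4],[[-0.0003,0,0.03],0,0.4],[[-0.0003,0,0.06],0,0.4],[[-0.0003,0,0.09],0,0.4],[[-0.0003,0,0.12],0,0.4],[[-0.0003,0,0.15],0,0.4],[[-0.0003,0,0.15],0,0.4],[[-0.0003,0,0.15],0,0.4]]}}

```text
clock: 19.1
tcp_pos: [0.4553, 0.114, 0.3121]
tool_rot: [180.0, -0.1, 7.7]
contact_force: [-0.1, 0.1, -0.3]
opening: 0.0645
gripper_force: 0.0
```

Run:
```python
from h import *
s=camera('scene');d=camera('side')
print(red(s),red(d));cv2.imwrite('pics/e.png',np.hstack([s['image'][120:420,180:460],d['image'][120:420,130:450]])[...,::-1])
```

```text
[([177, 242, 12, 12, 79], [182.6, 247.5])] [([186, 52, 5, 20, 42], [188.1, 61.1]), ([420, 248, 14, 14, 161], [426.5, 254.4]), ([274, 259, 7, 12, 55], [277.2, 264.9])]
```

View pics/e.png

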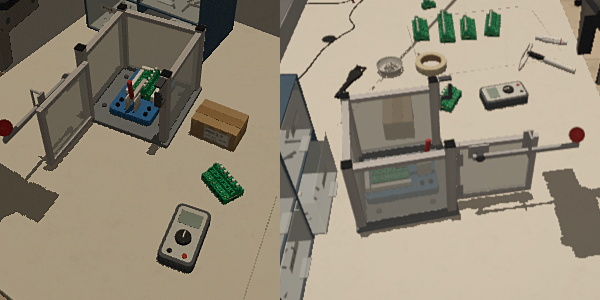

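The gate stands about square to the opening with the bar down on its rest, and the carton, strip and tester are undisturbed. I'll check the knob height and angle, then hand in.

Run:
```python
from h import *
p=tri([ray(camera('scene'),(182.8,247.8)),ray(camera('side'),(426.8,254.5))])
a=np.degrees(np.arctan2(p[0]-.6544,.1243-p[1]));print(p,'open deg',5-a)
if abs(p[2]-.159)<.006: print(job.sign_off())
```

```text
[0.45362246 0.11353453 0.15808337] open deg 91.93080131810925
the job is handed in; nothing more can be done
None
```

The gate stands open at about 92° with the latch bar back down level on its rest (knob at about 158 mm), the carton, strip and tester look undisturbed, and the job was handed in at about 19 s.

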